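# Prop the drying chamber's lid ajar, then open its purge valve

### The arm

A 6-joint arm with a two-finger parallel gripper is mounted at the origin on the work surface. World frame = base frame: x ahead of the robot, y to its left, z up, the work surface at z = 0. Lengths are in mm, angles in rad, forces in N, time in s.
With the tool pointing down it reaches from about 350 to 775 mm from the base axis. Payload 7.3 kg.
Tool frame: the origin (TCP) lies at the very end of the fingers, on their centre line; the grasp point (between the pads) lies 19 mm behind it; z points along the fingers, y is the line along which they close (so a half turn about z gives the same grasp; the last joint's range is limited). The gripper opens to 92 mm and grips with 3 to 60 N. Pads are 19 mm wide; open, the fingers measure 130 mm over their backs; the gripper's body (75 mm by 190 mm) begins 47 mm behind the grasp point.
Start: joints at [-1.269, 0.342, 1.524, -0, 1.275, -0.146], TCP at [227.34, -473.245, 226.741] pointing down, gripper open.
Joint ranges: [-2.53, 2.53], [-0.77, 2.02], [0.04, 2.7], [-1, 4.14], [0.28, 2.66], [-3.11, 3.11]. Speed limits (rad/s): [2.57, 2.57, 3.14, 3.14, 3.14, 3.14].

### API

Orientations are given as [roll, pitch, yaw] about the fixed x, y, z axes, in that order (R = Rz(yaw) Ry(pitch) Rx(roll)).
In Python, from plant import bot gives the robot as it stands.
- The arm moves only by the tool send_rows, never from a script. Its argument "rows" is a list of rows, each an object of numbers: "x", "y", "z": the shift along the tool's x, y, z in units of 0.2 m (1.0 is 0.2 m); "ax", "ay", "az": the turn, a rotation vector about the tool's x, y, z in units of 60 degrees (1.0 is 60 degrees); "jaw": the opening, from -1 (shut) to 1 (fully open), so that 0 is half open. In form: [{"x": .., "y": .., "z": .., "ax": .., "ay": .., "az": .., "jaw": ..}, ...]. A call has exactly 10 rows; each row is the pose to reach, as a shift and turn from the pose commanded when the call began, along the tool's axes at that moment; what a row does not reach only later rows make up. A row lasts 1/8 s, in which the tool goes at most 62.5 mm and 10.7 degrees, less where a joint would pass 70% of its speed; a pose out of reach is approached as far as the arm can. A call with a number of a shift or a turn outside -1 to 1 is refused whole. A call with a gripper value outside its range is refused whole. The fingers move at their own pace and stop on an object; the grip force is fixed at half the most. Time passes only in rows, so rows that repeat a pose let the fingers close, or fill a call up. It gives the time, the measured TCP pose, the force, the opening and the grip force at its end, in the units of the state.
- bot.get_obs(): the state, without advancing time (a new reading comes with each control period).
- bot.capture(name): name is "side" or "top"; returns (picture, depth): 480x640x3 uint8, red, green, blue; 480x640 float32, mm along the optical axis (not along the pixel's ray), 0 where there is no reading.
- bot.camera_model(name): a dict with "vertical_fov" (degrees; the focal length in pixels is half the picture's height over the tangent of half this angle, whatever the lens; pixels are square), "cx", "cy" (the principal point, pixels), "R" (3x3) and "t" (3): a world point X has camera coordinates R X + t. Camera axes: x right, y down, z forward; pixel columns grow to the right and rows downward; lengths in mm; the calibration is good to about 2 mm. A picture is of the moment at which its call begins. camera_model takes no time and is no camera call.
- bot.close_job(): hands the job in; it is judged then, once.
The state is a dict: "time": time; "joint_positions": joint angles; "dq": joint speeds; "tau": joint torques, N m; "tool_pos": TCP position; "tcp_rot": TCP orientation; "contact_force": force on the tool from outside, world axes, zero at the start; "moment": the same for the moment, N m; "grip_width": finger opening in mm; "finger_force": force on a finger pad.
Only numpy, scipy, OpenCV 4.12 (cv2) and the standard library are available. Lean on these libraries where they do the work, as an engineer would, in place of code of your own. Each camera call takes 0.05 s, during which the arm holds its last target. There are 200 camera calls.

### The job

Get the vial dryer ready to purge: first slide its lid open and drop the stay arm's middle hole (the one framed in blue) fully down over the steel peg, so that the lid is held ajar. Only then push the black purge knob in against its spring, turn it anticlockwise past its safety stop all the way round to the green mark, and let it spring back out. Leave the bottles and the tray where they stand.

Things in the scene. Friction and masses are not known exactly. Their poses are not given: they have to be found in the camera images.
- deck (a point): white dryer housing, 300 (x) by 480 (y) by 130 mm high, fixed to the bench. The point is the centre of its flat top (deck), 130 mm above the bench; x and y of this frame are horizontal along its short and long sides, x pointing away from the robot, y to the robot's left. All offsets below are along these deck axes. It stands at different places and yaws (up to 0.2 rad).
- lid (a joint): black sliding lid (170 by 150 mm, 13 mm above the deck) over the vial well; metres slid open toward deck +y, 0 shut, range 0 to 0.095; about 2 N of friction, stays where left. With the peg in the first, middle (blue) or last stay hole it stands at about 0.030, 0.055 or 0.080.
- stay (a joint): steel stay arm hinged on the lid, in rad: 0 lying level (down), grows as its free end is raised, range 0 to 1.2. It starts raised, and its stiff hinge (0.2 N m) keeps it where it is left. It cannot lie level unless the peg is inside one of its holes; resting on the peg's top between holes it reads over 0.08.
- stay_pivot (a point): the stay's hinge line, on the lid (moves with it), 20 mm above the deck. From here the arm runs to deck -y: bar 20 mm wide, 8 mm thick, centred on this height when level, 222 mm long, with three 12 mm square holes 130, 155 and 180 mm from the hinge, the middle one framed in blue paint. Its axes are the deck's.
- stay_grip (a point): centre of the orange thumb disc (26 mm diameter, 16 mm thick, disc axis along deck x) at the stay's free end: 225 mm along the arm from the hinge and 16 mm above the arm's mid-line. Grip it from above across its 16 mm thickness (fingers closing along deck x); it can pivot between the fingers as the arm is raised and lowered. Axes turn with the arm.
- stay_hole (a point): centre of the middle (blue) hole at the arm's underside, 155 mm from the hinge, 4 mm below the arm's mid-line.
- peg_tip (a point): top of the fixed upright steel peg, 8 mm diameter with a tapered tip (the top 7 mm), 34 mm above the deck, straight below the stay's line of holes. The stay must be raised by more than about 0.2 rad for the lid to slide freely over it.
- knob (a joint): turn of the purge knob in rad, anticlockwise seen from above: 0 at the red mark (shut), 1.45 (its end) at the green mark (open); friction 0.04 N m. Two opposite yellow lugs on its skirt meet two fixed red safety teeth at about 0.45 unless the knob is pushed in more than 8 mm (push it fully in); past about 1.2 the lugs are clear of the teeth and the knob may be let out.
- press (a joint): how far the purge knob is pushed in (straight down), in m: 0 out, 0.012 fully in; the spring takes 4 N to start and 8 N fully in, and pushes it out again when let go.
- knob_grip (a point): point on the knob's vertical axis 58 mm above the deck when out, 8 mm below the top of its upright round black grip (26 mm diameter, 42 mm tall, standing on a 56 mm skirt; grip it from above at any yaw, a firm grip of about 50 N does not slip). The white pointer line on top points to this frame's -x; the frame turns with the knob. An aluminium collar (106 mm diameter, 23 mm high) surrounds the knob's foot and carries the red and green marks on its rim.
- vial: bystander: amber vial with blue cap, 32 mm diameter, 60 mm tall, on the deck's far part; origin at its underside.
- solvent: bystander: clear bottle with blue cap, 76 mm diameter, 170 mm tall, on the bench to the right; origin at its underside.
- tray: bystander: blue divided tray 120 by 90 by 40 mm, on the bench to the left; origin at its underside.

How it is judged:
By the outcome, as a careful person would: the job done as asked, in the order asked, and still so for the second after the job is handed in, with the robot touching nothing.
It also fails if it takes over 53 s, if anything falls off the work surface, if the arm or the gripper's body presses on something with over 40 N, if the wrist force passes 120 N, or if a joint passes its speed limit or range.

## Working session

There is one attempt and no reset: what is moved stays moved. The work goes in short steps, Python scripts to look and compute and a tool call to move; the robot and the scene stay as the last step left them, time stands still between calls to the robot, and variables do not carry over. Pictures are saved under pics/ and viewed, at most 12 in all, crops included, and the job is handed in when it is done.

Besides the shell and the picture viewer there is one more tool, called after ">>>" as name([rows], argument=value, ...), one row to a line, values as JSON. send_rows: Moves the arm, as the interface text tells. Its arguments: {"type":"object","properties":{"rows":{"type":"array","items":{"type":"object","properties":{"x":{"type":"number","minimum":-1,"maximum":1},"y":{"type":"number","minimum":-1,"maximum":1},"z":{"type":"number","minimum":-1,"maximum":1},"ax":{"type":"number","minimum":-1,"maximum":1},"ay":{"type":"number","minimum":-1,"maximum":1},"az":{"type":"number","minimum":-1,"maximum":1},"jaw":{"type":"number"}}}}},"required":["rows"]}

```bash
ls; mkdir -p pics; python3 - <<'E'
from plant import bot
import cv2,numpy as np
o=bot.get_obs();print(o)
for n in("side","top"):
    p,d=bot.capture(n);cv2.imwrite(f"pics/{n}0.png",p[:,:,::-1]);np.save(f"pics/{n}0.npy",d);print(n,bot.camera_model(n))
E
```

```text
pics
{'time': 0.0, 'joint_positions': array([-1.26901206e+00,  3.42738933e-01,  1.52500300e+00,  1.33721311e-05,
        1.27538991e+00, -1.45989712e-01]), 'dq': array([ 0.00130935,  0.00039342, -0.00015086,  0.00104487,  0.00019154,
       -0.00071142]), 'tau': array([ 2.22362396e-03, -4.31226969e+01, -2.44228542e+01,  7.18719140e-02,
        5.58946654e-02, -1.39408307e-04]), 'tool_pos': array([ 227.21321425, -472.84440645,  226.04143824]), 'tcp_rot': array([-3.14007169e+00, -2.36559876e-04,  4.47769897e-01]), 'contact_force': array([-0.07598328, -0.38717357, -0.3448834 ]), 'moment': array([-0.05161217,  0.015839  ,  0.03126551]), 'finger_force': 0.0, 'grip_width': 91.98247245416208}
side {'vertical_fov': 50.993422858080145, 'cx': 322.5681073364591, 'cy': 234.68444814196877, 'R': array([[-0.84917409, -0.52794287, -0.01340475],
       [-0.27787598,  0.46824864, -0.83876585],
       [ 0.44909721, -0.70853337, -0.54432726]]), 't': array([ 536.76575508,  280.00863019, 1086.69400907])}
top {'vertical_fov': 51.36666705313969, 'cx': 322.2505031335873, 'cy': 240.49306689210567, 'R': array([[ 0.02782515, -0.99954772,  0.01140713],
       [-0.99462806, -0.0288228 , -0.09941963],
       [ 0.09970345, -0.00857949, -0.99498021]]), 't': array([ -17.78922774,  613.06514243, 1512.42105022])}
```

View pics/side0.png

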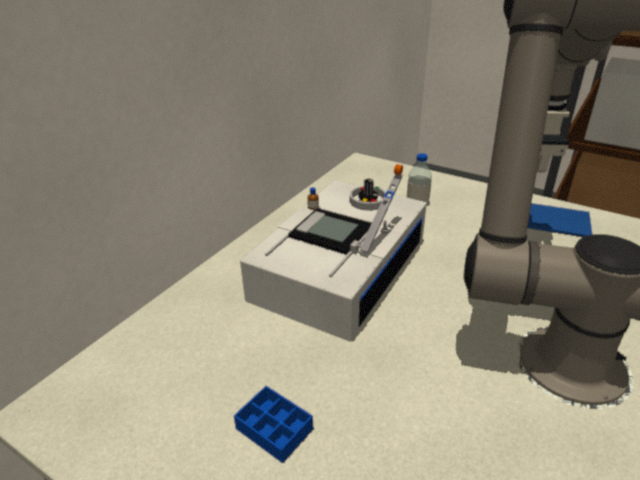

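View pics/top0.png

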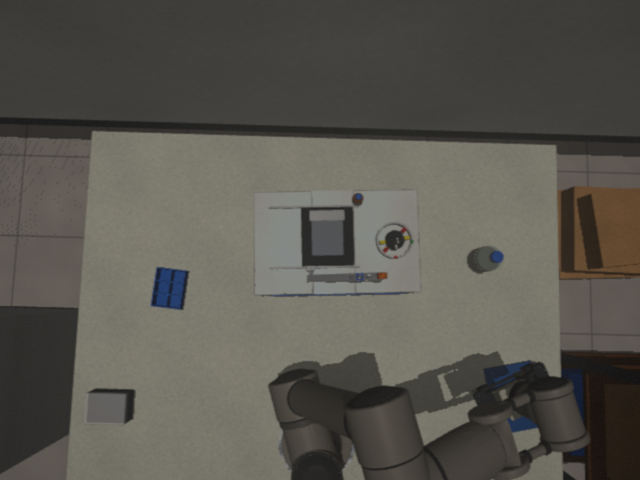

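The side view shows the raised stay, with the orange disc near (398,170) and the knob at (369,190). In the top view the deck spans (253–420, 190–296), the knob is at (394,240), the orange disc at (383,275) and the stay hinge at about (310,273).

```bash
cat > h.py <<'E'
from plant import bot
import cv2,numpy as np
def cam(n):
    m=bot.camera_model(n);f=240/np.tan(np.radians(m["vertical_fov"]/2));return f,m["cx"],m["cy"],np.array(m["R"]),np.array(m["t"])
def ray(n,u,v):
    f,cx,cy,R,t=cam(n);d=R.T@np.array([(u-cx)/f,(v-cy)/f,1]);return -R.T@t,d/np.linalg.norm(d)
def onz(n,u,v,z):
    c,d=ray(n,u,v);return c+d*(z-c[2])/d[2]
def tri(a,b):
    A=np.zeros((3,3));y=np.zeros(3)
    for n,(u,v) in(("side",a),("top",b)):
        c,d=ray(n,u,v);P=np.eye(3)-np.outer(d,d);A+=P;y+=P@c
    return np.linalg.solve(A,y)
def cloud(n,d):
    f,cx,cy,R,t=cam(n);v,u=np.mgrid[:480,:640]
    X=np.stack([(u-cx)/f*d,(v-cy)/f*d,d],-1);return (X-t)@R
def proj(n,X):
    f,cx,cy,R,t=cam(n);c=R@np.asarray(X)+t;return c[:2]/c[2]*f+[cx,cy]
def blob(img,lo,hi,roi):
    m=cv2.inRange(cv2.cvtColor(img,cv2.COLOR_BGR2HSV),lo,hi);k=np.zeros_like(m);x0,y0,x1,y1=roi;k[y0:y1,x0:x1]=m[y0:y1,x0:x1]
    v,u=np.nonzero(k);return (u.mean(),v.mean(),len(u)) if len(u) else None
E
python3 - <<'E'
from h import *
T=cv2.imread("pics/top0.png");S=cv2.imread("pics/side0.png")
d=np.load("pics/top0.npy");P=cloud("top",d)
m=(abs(P[...,2]-130)<6);m[:, :240]=0;m[:,430:]=0;m[:180]=0;m[300:]=0
m=cv2.morphologyEx(m.astype('u1'),cv2.MORPH_OPEN,np.ones((5,5)))
xy=P[m>0][:,:2].astype('f4');r=cv2.minAreaRect(xy);print("deck",r,np.median(P[m>0][:,2]))
c=np.array(r[0])
oT=blob(T,(5,150,100),(18,255,255),(360,260,400,290));oS=blob(S,(5,150,100),(18,255,255),(385,155,410,180))
print(oT,oS,tri(oS[:2],oT[:2]))
# heights along stay
for u in range(305,390,6): print(u,[np.round(P[v,u]) .astype(int).tolist() for v in(272,275,278)])
k=P[225:256,378:412].reshape(-1,3);q=k[(k[:,2]>185)];print("knobtop",q.mean(0),len(q),q[:,2].max());q=k[(k[:,2]>146)&(k[:,2]<160)];print("collar",cv2.minEnclosingCircle(q[:,:2].astype('f4')))
a=np.hstack([cv2.resize(T[180:300,300:430],None,fx=4,fy=4,interpolation=3)[:480]]);cv2.imwrite("pics/t0c.png",a)
b=cv2.resize(S[150:270,300:440],None,fx=5,fy=5,interpolation=3);cv2.imwrite("pics/s0c.png",b)
E
```

```text
deck ((602.4369506835938, -42.48616027832031), (298.0248718261719, 476.1094055175781), 2.612689971923828) 128.82553820723032
(np.float64(382.2903225806452), np.float64(275.2258064516129), 31) (np.float64(397.81632653061223), np.float64(168.42857142857142), 49) [ 502.03639734 -155.7048365   279.98637542]
305 [[511, 48, 129], [502, 47, 130], [494, 47, 127]]
311 [[511, 30, 149], [502, 30, 157], [494, 29, 154]]
317 [[512, 13, 128], [502, 13, 162], [494, 13, 163]]
323 [[513, -4, 123], [502, -4, 178], [494, -4, 173]]
329 [[513, -21, 130], [502, -20, 190], [494, -21, 186]]
335 [[513, -39, 133], [503, -37, 194], [495, -37, 192]]
341 [[514, -56, 127], [503, -53, 199], [495, -53, 200]]
347 [[515, -73, 125], [503, -69, 209], [495, -69, 212]]
353 [[515, -90, 130], [506, -90, 136], [497, -89, 161]]
359 [[516, -108, 123], [507, -109, 119], [498, -108, 130]]
365 [[516, -125, 130], [504, -115, 239], [496, -115, 235]]
371 [[517, -143, 126], [504, -130, 247], [496, -130, 244]]
377 [[512, -144, 256], [504, -145, 251], [496, -144, 258]]
383 [[512, -160, 259], [503, -156, 288], [496, -156, 290]]
389 [[518, -194, 132], [509, -195, 127], [501, -194, 129]]
knobtop [ 599.35032456 -189.93980207  290.62633915] 85 1565.9826428909291
collar ((609.22900390625, -205.34898376464844), 53.342960357666016)
```

View pics/t0c.png

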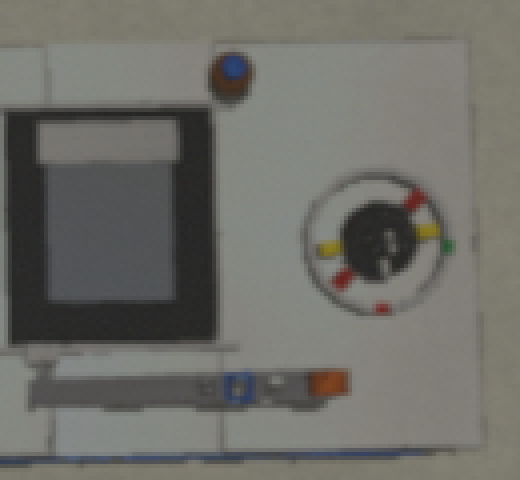

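View pics/s0c.png

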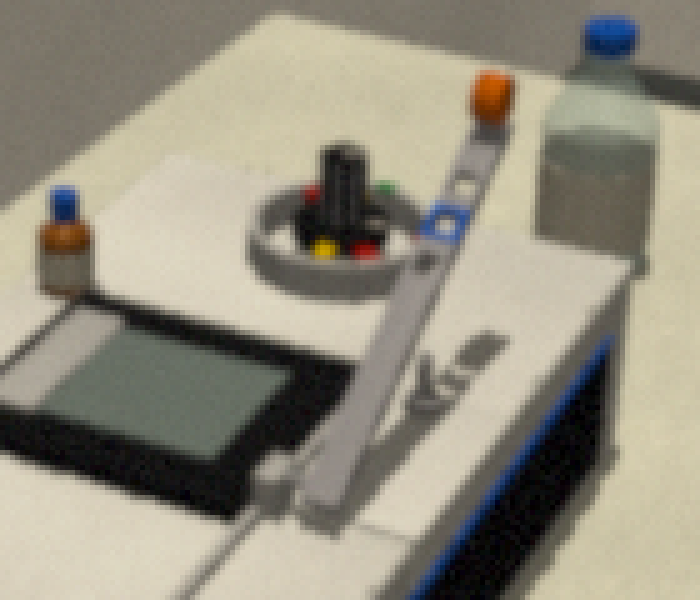

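The top crop shows the collar centre at (375,243), the red mark at (383,310), the green mark at (447,246) and the blue hole at (239,387). The side crop shows the peg top at (427,360), just clear below the stay.

```bash
cat >> h.py <<'E'
from scipy.spatial.transform import Rotation as Ro
def go(target,yaw=None):
    o=bot.get_obs();R=Ro.from_euler('xyz',o['tcp_rot'])
    s=R.inv().apply(np.array(target)-o['tool_pos'])/200
    az=0 if yaw is None else -(yaw-o['tcp_rot'][2])/np.radians(60)
    print("from",o['tool_pos'].round(1),o['tcp_rot'].round(3),"t",round(o['time'],2),"shift",s.round(3),"az",round(az,3))
E
python3 - <<'E'
from h import *
print("peg",onz("side",300+427/5,150+357/5,164))
print("knobtop",onz("top",394.6,240,196),"collar",onz("top",300+375/4,180+243/4,153))
print("knobtop side",onz("side",300+343/5,150+152/5,196))
S=cv2.imread("pics/side0.png");T=cv2.imread("pics/top0.png")
bs=blob(S,(100,150,60),(125,255,255),(380,185,398,200));bt=blob(T,(100,120,50),(125,255,255),(352,268,366,284));print("bluehole",bs,bt,tri(bs[:2],bt[:2]))
print("bottle",onz("top",497,257,170))
go((502,-156,330),1.616)
E
```

```text
peg [493.4626742  -83.43822614 164.        ]
knobtop [ 603.915958   -198.80404111  196.        ] collar [ 606.23076995 -203.05073322  153.        ]
knobtop side [ 607.95184663 -208.86843026  196.        ]
bluehole (np.float64(388.5), np.float64(194.0), 4) (np.float64(360.0), np.float64(277.3333333333333), 3) [ 497.60085418 -101.85821197  233.10586619]
bottle [ 566.94825207 -491.93079871  170.        ]
from [ 227.2 -472.9  226.1] [-3.14  -0.     0.448] t 0.1 shift [ 1.925 -0.834 -0.518] az -1.116
```

>>> send_rows([
  {"x":0,"y":0,"z":-0.2,"az":-0.1,"jaw":0},
  {"x":0.15,"y":-0.06,"z":-0.4,"az":-0.25,"jaw":0},
  {"x":0.4,"y":-0.17,"z":-0.5,"az":-0.4,"jaw":0},
  {"x":0.7,"y":-0.3,"z":-0.52,"az":-0.55,"jaw":0},
  {"x":1,"y":-0.43,"z":-0.52,"az":-0.7,"jaw":0},
  {"x":1,"y":-0.43,"z":-0.52,"az":-0.85,"jaw":0},
  {"x":1,"y":-0.6,"z":-0.52,"az":-1,"jaw":0},
  {"x":1,"y":-0.83,"z":-0.52,"az":-1,"jaw":0},
  {"x":1,"y":-0.83,"z":-0.52,"az":-1,"jaw":0},
  {"x":1,"y":-0.83,"z":-0.52,"az":-1,"jaw":0},
])

```text
schema error: expected keys x, y, z, ax, ay, az, jaw
```

```bash
python3 -c "
from h import *
go((502,-156,330),1.616)"
```

```text
from [ 227.2 -472.9  226.1] [-3.14  -0.     0.448] t 0.1 shift [ 1.925 -0.834 -0.518] az -1.116
```

>>> send_rows([
  {"x":0,"y":0,"z":-0.2,"ax":0,"ay":0,"az":-0.1,"jaw":0},
  {"x":0.15,"y":-0.06,"z":-0.4,"ax":0,"ay":0,"az":-0.25,"jaw":0},
  {"x":0.4,"y":-0.17,"z":-0.5,"ax":0,"ay":0,"az":-0.4,"jaw":0},
  {"x":0.7,"y":-0.3,"z":-0.52,"ax":0,"ay":0,"az":-0.55,"jaw":0},
  {"x":1,"y":-0.43,"z":-0.52,"ax":0,"ay":0,"az":-0.7,"jaw":0},
  {"x":1,"y":-0.43,"z":-0.52,"ax":0,"ay":0,"az":-0.85,"jaw":0},
  {"x":1,"y":-0.6,"z":-0.52,"ax":0,"ay":0,"az":-1,"jaw":0},
  {"x":1,"y":-0.83,"z":-0.52,"ax":0,"ay":0,"az":-1,"jaw":0},
  {"x":1,"y":-0.83,"z":-0.52,"ax":0,"ay":0,"az":-1,"jaw":0},
  {"x":1,"y":-0.83,"z":-0.52,"ax":0,"ay":0,"az":-1,"jaw":0},
])

```text
time: 1.35
tool_pos: [336.0, -237.4, 330.9]
tcp_rot: [3.141, 0.001, 1.495]
contact_force: [-0.2, -0.1, -0.7]
grip_width: 46.0
finger_force: 0.0
```

```bash
python3 -c "
from h import *
go((502,-156,330),1.616)"
```

```text
from [ 336.  -237.4  330.9] [3.141e+00 1.000e-03 1.495e+00] t 1.35 shift [0.469 0.797 0.004] az -0.116
```

>>> send_rows([
  {"x":0.15,"y":0.26,"z":0,"ax":0,"ay":0,"az":-0.116,"jaw":0},
  {"x":0.3,"y":0.52,"z":0,"ax":0,"ay":0,"az":-0.116,"jaw":0},
  {"x":0.47,"y":0.8,"z":0,"ax":0,"ay":0,"az":-0.116,"jaw":0},
  {"x":0.47,"y":0.8,"z":0,"ax":0,"ay":0,"az":-0.116,"jaw":0},
  {"x":0.47,"y":0.8,"z":0.05,"ax":0,"ay":0,"az":-0.116,"jaw":0},
  {"x":0.47,"y":0.8,"z":0.1,"ax":0,"ay":0,"az":-0.116,"jaw":0},
  {"x":0.47,"y":0.8,"z":0.15,"ax":0,"ay":0,"az":-0.116,"jaw":0},
  {"x":0.47,"y":0.8,"z":0.2,"ax":0,"ay":0,"az":-0.116,"jaw":0},
  {"x":0.47,"y":0.8,"z":0.2,"ax":0,"ay":0,"az":-0.116,"jaw":0},
  {"x":0.47,"y":0.8,"z":0.2,"ax":0,"ay":0,"az":-0.116,"jaw":0},
])

```text
time: 2.6
tool_pos: [502.5, -155.6, 291.1]
tcp_rot: [3.141, 0.0, 1.616]
contact_force: [0.4, 0.3, -0.2]
grip_width: 46.0
finger_force: 0.0
```

```bash
python3 -c "
from h import *
go((502,-156,271),1.616)
p,d=bot.capture('side');b=p[:,:,::-1];c=cv2.resize(b[100:240,330:470],None,fx=4,fy=4,interpolation=3)
t=bot.capture('top')[0][:,:,::-1];c2=cv2.resize(t[220:300,340:410],None,fx=7,fy=7,interpolation=3)[:560,:240]
cv2.imwrite('pics/a1.png',np.hstack([c,c2]))
print(proj('side',(502,-156,290)),blob(b,(5,150,100),(18,255,255),(370,150,420,190)))"
```

```text
from [ 502.5 -155.6  291.1] [3.141 0.    1.616] t 2.6 shift [-0.002 -0.002  0.1  ] az 0.0
[397.74826229 164.74757894] (np.float64(397.675), np.float64(168.575), 40)
```

View pics/a1.png

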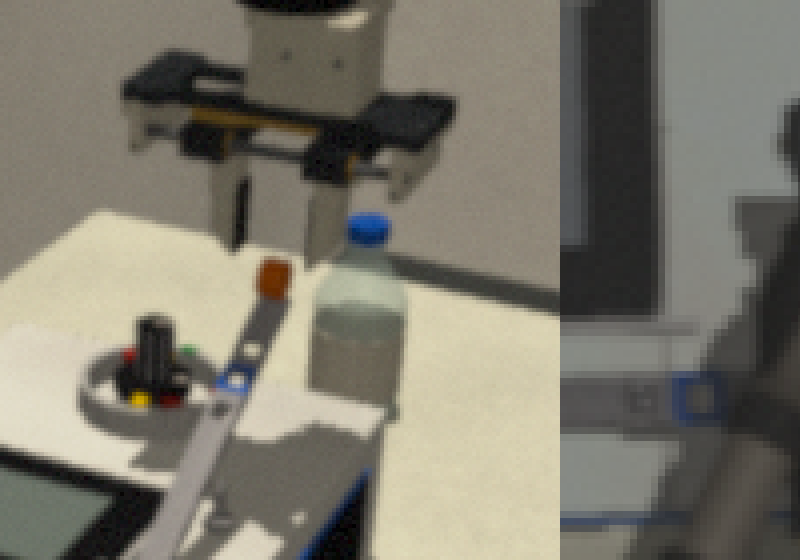

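The disc (275,278 in the crop) lies centred between the two fingers, at about (238,245) and (315,265).

>>> send_rows([
  {"x":0,"y":0,"z":0.05,"ax":0,"ay":0,"az":0,"jaw":0},
  {"x":0,"y":0,"z":0.1,"ax":0,"ay":0,"az":0,"jaw":0},
  {"x":0,"y":0,"z":0.1,"ax":0,"ay":0,"az":0,"jaw":0},
  {"x":0,"y":0,"z":0.1,"ax":0,"ay":0,"az":0,"jaw":-1},
  {"x":0,"y":0,"z":0.1,"ax":0,"ay":0,"az":0,"jaw":-1},
  {"x":0,"y":0,"z":0.1,"ax":0,"ay":0,"az":0,"jaw":-1},
  {"x":0,"y":0,"z":0.1,"ax":0,"ay":0,"az":0,"jaw":-1},
  {"x":0,"y":0,"z":0.1,"ax":0,"ay":0,"az":0,"jaw":-1},
  {"x":0,"y":0,"z":0.1,"ax":0,"ay":0,"az":0,"jaw":-1},
  {"x":0,"y":0,"z":0.1,"ax":0,"ay":0,"az":0,"jaw":-1},
])

```text
time: 3.95
tool_pos: [501.9, -155.6, 270.7]
tcp_rot: [-3.14, 0.0, 1.616]
contact_force: [-4.5, -1.7, 1.6]
grip_width: 15.5
finger_force: 30.0
```

>>> send_rows([
  {"x":0.03,"y":-0.005,"z":0,"ax":0,"ay":0,"az":0,"jaw":-1},
  {"x":0.06,"y":-0.008,"z":0,"ax":0,"ay":0,"az":0,"jaw":-1},
  {"x":0.1,"y":-0.008,"z":0,"ax":0,"ay":0,"az":0,"jaw":-1},
  {"x":0.14,"y":-0.008,"z":0,"ax":0,"ay":0,"az":0,"jaw":-1},
  {"x":0.18,"y":-0.008,"z":0,"ax":0,"ay":0,"az":0,"jaw":-1},
  {"x":0.22,"y":-0.008,"z":0,"ax":0,"ay":0,"az":0,"jaw":-1},
  {"x":0.25,"y":-0.008,"z":0,"ax":0,"ay":0,"az":0,"jaw":-1},
  {"x":0.275,"y":-0.008,"z":0,"ax":0,"ay":0,"az":0,"jaw":-1},
  {"x":0.275,"y":-0.008,"z":0,"ax":0,"ay":0,"az":0,"jaw":-1},
  {"x":0.275,"y":-0.008,"z":0,"ax":0,"ay":0,"az":0,"jaw":-1},
])

```text
time: 5.2
tool_pos: [499.0, -99.4, 270.9]
tcp_rot: [3.14, -0.001, 1.617]
contact_force: [5.3, 1.0, -0.6]
grip_width: 15.7
finger_force: 30.0
```

```bash
python3 -c "
from h import *
print(bot.get_obs()['contact_force'])
b=bot.capture('side')[0][:,:,::-1];c=cv2.resize(b[150:270,300:420],None,fx=4.5,fy=4.5,interpolation=3)
t=bot.capture('top')[0][:,:,::-1];np.save('pics/top1.npy',t);c2=cv2.resize(t[200:300,290:335],None,fx=5.4,fy=5.4,interpolation=3)
cv2.imwrite('pics/a2.png',np.hstack([c,c2]));cv2.imwrite('pics/side2.png',b);cv2.imwrite('pics/top2.png',t)
"
```

```text
[ 5.3264421   0.96548179 -0.64419175]
```

View pics/a2.png

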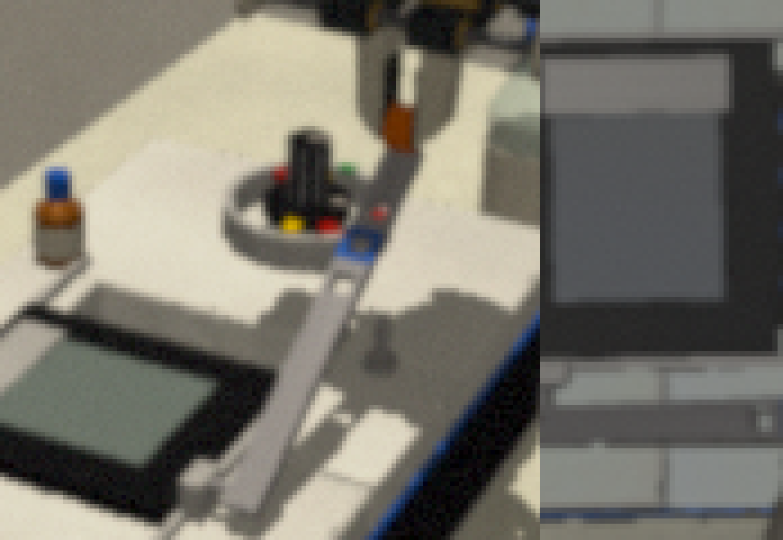

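The lid has slid. The peg stands clear below the arm, with its tip at crop (378,318) and base at (378,365). The blue frame is at about (358,243).

```bash
python3 -c "
from h import *
yaw=.046;ux=np.array([np.cos(yaw),np.sin(yaw),0]);uy=np.array([-np.sin(yaw),np.cos(yaw),0])
S=cv2.imread('pics/side2.png');T=cv2.imread('pics/top2.png')
g=np.array([499.2,-99.8,280])
p0=bot.get_obs()['tool_pos'];print(p0)
def pl(n,u,v):
    c,d=ray(n,u,v);X=c+d*(((g-c)@ux)/(d@ux));return X,(X-g)@uy
bs=blob(S,(100,120,60),(125,255,255),(370,195,390,212));print('blue',bs,pl('side',*bs[:2]))
print('pegtip',pl('side',384,150+318/4.5));print('pegtip earlier',pl('side',385.2,150+355/5))
print('base',onz('side',384,150+362/4.5,131))
print('blue earlier',pl('side',300+445/5,150+221/5), 'pred y now', )
th=.543;print('hole pred from grip', 70*np.cos(th)-16*np.sin(th), 'dz',-70*np.sin(th)-16*np.cos(th))
print('pivot pix', pl('side',300+245/4.5,150+500/4.5))
for n,q in (('old','top0'),('new','top2')):
    I=cv2.imread('pics/'+q+'.png').astype(int)[215:255,290:370].sum(2).mean(0);print(n,np.round(I).astype(int).tolist())
"
```

```text
[498.95722866 -99.37143796 270.88366086]
blue (np.float64(378.8888888888889), np.float64(204.4814814814815), 27) (array([496.72645521, -46.06522025, 230.6278605 ]), np.float64(53.79168131545659))
pegtip (array([498.56045843, -85.90672998, 163.30041565]), np.float64(13.907982068837974))
pegtip earlier (array([498.94900662, -94.34747131, 157.74432247]), np.float64(5.458302558815725))
base [498.99196281 -90.67138358 131.        ]
blue earlier (array([ 499.60525238, -108.60361963,  228.86749461]), np.float64(-8.812942076554492)) pred y now
hole pred from grip 51.66406031750466 dz -49.868074672171176
pivot pix (array([490.76840719,  83.36619331, 144.57842064]), np.float64(183.36015414778825))
old [402, 402, 402, 402, 401, 401, 401, 400, 401, 398, 362, 258, 154, 122, 124, 125, 124, 124, 127, 139, 162, 202, 248, 265, 267, 266, 266, 266, 265, 265, 266, 264, 264, 264, 264, 263, 263, 263, 263, 263, 263, 263, 263, 262, 262, 262, 262, 261, 261, 261, 261, 259, 241, 191, 144, 124, 120, 120, 121, 121, 120, 119, 135, 209, 314, 380, 396, 397, 397, 397, 398, 398, 398, 398, 398, 399, 399, 399, 399, 399]
new [149, 183, 231, 265, 270, 270, 270, 269, 269, 269, 269, 269, 269, 269, 269, 268, 269, 268, 267, 266, 267, 266, 266, 266, 267, 266, 266, 266, 266, 266, 266, 265, 257, 223, 163, 127, 117, 117, 117, 117, 117, 117, 115, 116, 126, 150, 168, 173, 171, 158, 136, 119, 120, 131, 146, 153, 156, 153, 138, 125, 123, 135, 161, 211, 268, 295, 300, 299, 296, 290, 285, 282, 283, 285, 288, 287, 286, 286, 285, 286]
```

```bash
python3 -c "
from h import *
yaw=.046;ux=np.array([np.cos(yaw),np.sin(yaw),0]);uy=np.array([-np.sin(yaw),np.cos(yaw),0])
g=np.array([499.2,-99.8,280])
S=cv2.imread('pics/side0.png').astype(int).sum(2);D=np.load('pics/side0.npy');P=cloud('side',D)
print(S[216:236,378:394])
for n in ('side0','side2'):
  I=cv2.imread('pics/'+n+'.png').astype(int).sum(2)[222:230,379:392].astype(float)
  for k,r in enumerate(I):
    w=np.clip(np.median(r)-r-20,0,None);w[abs(np.arange(13)-5.5)>4]=0
    u=379+(w*np.arange(13)).sum()/max(w.sum(),1);c,d=ray('side',u,222+k);X=c+d*(((g-c)@ux)/(d@ux));print(n,222+k,round(u,2),X.round(1),round((X-g)@uy,1))
for v in range(222,230): print(v,[P[v,u].round().astype(int).tolist() for u in (384,385,386)])
"
```

```text
[[425 434 440 420 404 374 459 557 586 598 600 600 597 596 588 583]
 [430 440 437 424 373 383 516 574 593 602 599 589 585 591 585 537]
 [438 429 428 405 355 432 552 584 590 592 599 595 592 575 539 433]
 [436 435 419 372 361 492 552 569 586 589 594 593 579 538 441 334]
 [436 429 399 338 380 497 487 475 547 585 588 582 560 457 335 286]
 [428 425 375 337 424 462 399 377 463 564 589 588 520 386 287 275]
 [425 403 336 379 483 449 340 332 429 553 582 549 470 370 316 274]
 [422 370 324 447 516 411 290 273 411 528 534 465 473 481 392 365]
 [404 353 373 518 528 388 251 272 403 486 440 364 421 493 486 471]
 [395 355 445 551 539 385 238 271 378 397 341 305 323 390 397 407]
 [384 387 510 574 532 370 240 247 323 367 343 303 295 305 306 365]
 [364 458 539 546 476 323 237 218 305 437 475 406 346 301 303 401]
 [363 504 545 473 367 257 224 210 260 380 493 486 440 359 395 502]
 [424 528 512 410 296 253 252 242 244 299 373 398 389 390 499 567]
 [485 543 456 327 257 293 304 318 318 317 298 307 331 435 550 581]
 [530 551 450 287 229 256 259 274 279 264 264 293 389 504 570 581]
 [551 564 476 327 228 224 21
[... 655 characters left out ...]
ide2 224 384.38 [498.7 -90.  151.1] 9.8
side2 225 384.36 [498.8 -90.3 147.9] 9.5
side2 226 384.14 [498.7 -89.2 145.5] 10.7
side2 227 384.21 [498.8 -90.1 141.9] 9.7
side2 228 384.29 [498.8 -91.1 138.3] 8.7
side2 229 386.0 [ 499.4 -103.6  128.2] -3.8
222 [[497, -84, 161], [494, -83, 162], [492, -84, 163]]
223 [[497, -84, 158], [495, -85, 158], [495, -91, 155]]
224 [[497, -84, 155], [494, -84, 156], [508, -121, 132]]
225 [[496, -82, 153], [494, -83, 154], [506, -118, 131]]
226 [[498, -86, 148], [496, -89, 146], [502, -108, 134]]
227 [[497, -86, 145], [493, -83, 148], [502, -109, 131]]
228 [[496, -82, 144], [494, -84, 144], [495, -93, 138]]
229 [[495, -81, 142], [495, -87, 139], [494, -91, 137]]
```

>>> send_rows([
  {"x":-0.04,"y":0.004,"z":0,"ax":0,"ay":0,"az":0,"jaw":-1},
  {"x":-0.08,"y":0.004,"z":0,"ax":0,"ay":0,"az":0,"jaw":-1},
  {"x":-0.095,"y":0.004,"z":0,"ax":0,"ay":0,"az":0,"jaw":-1},
  {"x":-0.125,"y":0.004,"z":0.045,"ax":0,"ay":0,"az":0,"jaw":-1},
  {"x":-0.152,"y":0.004,"z":0.089,"ax":0,"ay":0,"az":0,"jaw":-1},
  {"x":-0.198,"y":0.004,"z":0.179,"ax":0,"ay":0,"az":0,"jaw":-1},
  {"x":-0.219,"y":0.004,"z":0.226,"ax":0,"ay":0,"az":0,"jaw":-1},
  {"x":-0.237,"y":0.004,"z":0.273,"ax":0,"ay":0,"az":0,"jaw":-1},
  {"x":-0.266,"y":0.004,"z":0.37,"ax":0,"ay":0,"az":0,"jaw":-1},
  {"x":-0.266,"y":0.004,"z":0.37,"ax":0,"ay":0,"az":0,"jaw":-1},
])

```text
time: 6.55
tool_pos: [501.5, -154.0, 195.5]
tcp_rot: [-3.141, -0.0, 1.616]
contact_force: [4.0, -0.4, -1.2]
grip_width: 15.6
finger_force: 30.0
```

```bash
python3 -c "
from h import *
b=bot.capture('side')[0][:,:,::-1];c=cv2.resize(b[175:245,345:425],None,fx=7,fy=7,interpolation=3)
t=bot.capture('top')[0][:,:,::-1]
cv2.imwrite('pics/a3.png',c);cv2.imwrite('pics/side3.png',b);cv2.imwrite('pics/top3.png',t)
g=bot.get_obs()['tool_pos']+[0,0,9.5];print(g,bot.get_obs()['contact_force'])
yaw=.046;ux=np.array([np.cos(yaw),np.sin(yaw),0]);uy=np.array([-np.sin(yaw),np.cos(yaw),0])
bs=blob(b,(100,120,60),(125,255,255),(365,190,410,235));c,d=ray('side',*bs[:2]);X=c+d*(((g-c)@ux)/(d@ux));print(bs,X,(X-g)@uy)
"
```

```text
[ 501.55965468 -153.83109867  205.8578995 ] [ 3.02246736 -0.16260523 -1.5671711 ]
(np.float64(386.8333333333333), np.float64(215.625), 24) [ 499.22053243 -103.01648658  169.26350006] 50.86842139132417
```

View pics/a3.png

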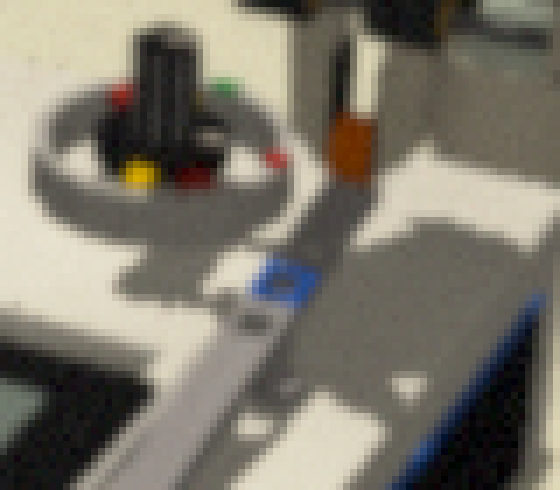

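The blue frame is at crop (288,283), the disc at (351,147), and the peg's base is just visible at (285,388), partly behind the arm.

```bash
python3 -c "
from h import *
g=np.array([501.5,-154,205.2]);yaw=.046;uy=np.array([-np.sin(yaw),np.cos(yaw),0]);z=np.array([0,0,1])
def arm(s,h,th,pv): return pv-uy*(s*np.cos(th)-h*np.sin(th))+z*(s*np.sin(th)+h*np.cos(th))
for th in (.12,.18,.24,.3):
  pv=g+uy*225.57*np.cos(th+.071);pv[2]=150
  print(th,'z of disc',arm(225,16,th,pv)[2],[proj('side',arm(s,h,th,pv)).round(1).tolist() for s,h in((225,16),(155,4),(130,4),(0,4))],pv.round(1))
S=cv2.imread('pics/side3.png');b=blob(S,(100,120,60),(125,255,255),(375,205,400,224));o=blob(S,(5,150,60),(18,255,255),(385,185,405,205));print(b,o)
T=cv2.imread('pics/top3.png');bt=blob(T,(100,100,40),(125,255,255),(335,262,375,286));print(bt, bt and tri(b[:2],bt[:2]))
print(proj('side',(498.5,-90,164)),proj('side',(498.5,-85,164)),proj('side',(498.5,-72,164)))
"
```

```text
0.12 z of disc 192.82018481366873 [[395.1, 199.1], [384.3, 217.6], [380.3, 223.1], [357.6, 254.4]] [491.3  67.2 150. ]
0.18 z of disc 206.0231531054204 [[395.4, 194.6], [384.7, 214.2], [380.7, 220.2], [358.1, 253.8]] [491.5  64.3 150. ]
0.24 z of disc 219.02449854373776 [[395.7, 190.2], [385.1, 210.9], [381.1, 217.3], [358.7, 253.1]] [491.6  60.5 150. ]
0.3 z of disc 231.7774303248111 [[396.1, 185.8], [385.6, 207.5], [381.6, 214.3], [359.5, 252.2]] [491.8  56.  150. ]
(np.float64(385.8695652173913), np.float64(214.82608695652175), 23) (np.float64(394.5882352941176), np.float64(195.7450980392157), 51)
(np.float64(351.89285714285717), np.float64(277.32142857142856), 28) [496.20803389 -84.80785102 182.01044383]
[384.743565   219.72005438] [383.87884843 220.59807464] [381.6080489  222.90381052]
```

>>> send_rows([
  {"x":-0.006,"y":-0.005,"z":0.02,"ax":0,"ay":0,"az":0,"jaw":-1},
  {"x":-0.01,"y":-0.01,"z":0.04,"ax":0,"ay":0,"az":0,"jaw":-1},
  {"x":-0.014,"y":-0.01,"z":0.06,"ax":0,"ay":0,"az":0,"jaw":-1},
  {"x":-0.016,"y":-0.01,"z":0.07,"ax":0,"ay":0,"az":0,"jaw":-1},
  {"x":-0.017,"y":-0.01,"z":0.075,"ax":0,"ay":0,"az":0,"jaw":-1},
  {"x":-0.018,"y":-0.01,"z":0.08,"ax":0,"ay":0,"az":0,"jaw":-1},
  {"x":-0.019,"y":-0.01,"z":0.085,"ax":0,"ay":0,"az":0,"jaw":-1},
  {"x":-0.02,"y":-0.01,"z":0.09,"ax":0,"ay":0,"az":0,"jaw":-1},
  {"x":-0.02,"y":-0.01,"z":0.09,"ax":0,"ay":0,"az":0,"jaw":-1},
  {"x":-0.02,"y":-0.01,"z":0.09,"ax":0,"ay":0,"az":0,"jaw":-1},
])

```text
time: 7.9
tool_pos: [501.6, -157.6, 179.6]
tcp_rot: [3.137, 0.001, 1.617]
contact_force: [9.4, 2.2, 1.1]
grip_width: 15.8
finger_force: 30.0
```

>>> send_rows([
  {"x":0,"y":0.01,"z":0,"ax":0,"ay":0,"az":0,"jaw":-1},
  {"x":0,"y":0.014,"z":0.005,"ax":0,"ay":0,"az":0,"jaw":-1},
  {"x":-0.001,"y":0.014,"z":0.01,"ax":0,"ay":0,"az":0,"jaw":-1},
  {"x":-0.002,"y":0.014,"z":0.015,"ax":0,"ay":0,"az":0,"jaw":-1},
  {"x":-0.003,"y":0.014,"z":0.02,"ax":0,"ay":0,"az":0,"jaw":-1},
  {"x":-0.003,"y":0.014,"z":0.025,"ax":0,"ay":0,"az":0,"jaw":-1},
  {"x":-0.003,"y":0.014,"z":0.03,"ax":0,"ay":0,"az":0,"jaw":-1},
  {"x":-0.003,"y":0.014,"z":0.03,"ax":0,"ay":0,"az":0,"jaw":-1},
  {"x":-0.003,"y":0.014,"z":0.03,"ax":0,"ay":0,"az":0,"jaw":-1},
  {"x":-0.003,"y":0.014,"z":0.03,"ax":0,"ay":0,"az":0,"jaw":-1},
])

```text
time: 9.15
tool_pos: [502.0, -158.1, 172.4]
tcp_rot: [-3.14, -0.0, 1.617]
contact_force: [-5.4, -1.4, -0.0]
grip_width: 15.8
finger_force: 30.0
```

>>> send_rows([
  {"x":0,"y":-0.003,"z":0.01,"ax":0,"ay":0,"az":0,"jaw":-1},
  {"x":-0.001,"y":-0.004,"z":0.02,"ax":0,"ay":0,"az":0,"jaw":-1},
  {"x":-0.002,"y":-0.004,"z":0.03,"ax":0,"ay":0,"az":0,"jaw":-1},
  {"x":-0.003,"y":-0.004,"z":0.04,"ax":0,"ay":0,"az":0,"jaw":-1},
  {"x":-0.004,"y":-0.004,"z":0.05,"ax":0,"ay":0,"az":0,"jaw":-1},
  {"x":-0.005,"y":-0.004,"z":0.06,"ax":0,"ay":0,"az":0,"jaw":-1},
  {"x":-0.006,"y":-0.004,"z":0.065,"ax":0,"ay":0,"az":0,"jaw":-1},
  {"x":-0.007,"y":-0.004,"z":0.07,"ax":0,"ay":0,"az":0,"jaw":-1},
  {"x":-0.007,"y":-0.004,"z":0.075,"ax":0,"ay":0,"az":0,"jaw":-1},
  {"x":-0.007,"y":-0.004,"z":0.075,"ax":0,"ay":0,"az":0,"jaw":-1},
])

```text
time: 10.4
tool_pos: [502.1, -159.5, 158.9]
tcp_rot: [3.14, 0.0, 1.617]
contact_force: [-3.5, -0.0, 9.7]
grip_width: 15.9
finger_force: 30.0
```

```bash
python3 -c "
from h import *
b=bot.capture('side')[0][:,:,::-1];c=cv2.resize(b[175:260,340:430],None,fx=7,fy=7,interpolation=3)
t=bot.capture('top')[0][:,:,::-1]
cv2.imwrite('pics/a4.png',c[:595]);cv2.imwrite('pics/top4.png',t)
print(bot.get_obs()['tool_pos'],bot.get_obs()['contact_force'])
"
```

```text
[ 502.08430547 -159.4816015   158.94740929] [-3.1439914  -0.91534921 10.01268661]
```

View pics/a4.png

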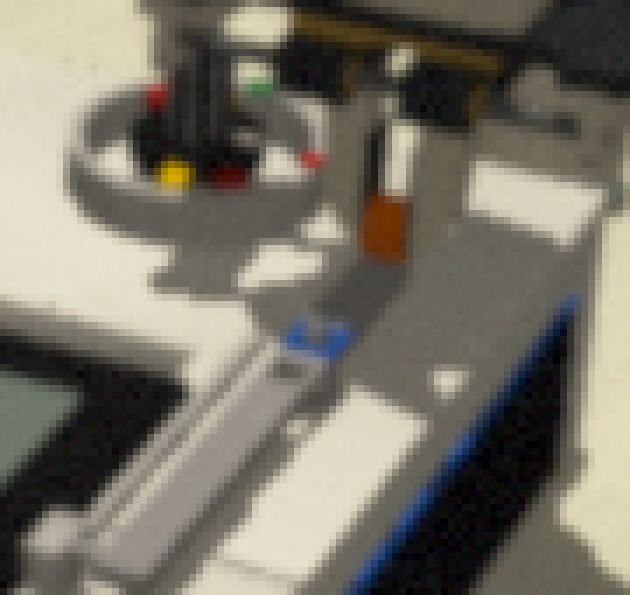

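The blue frame is at crop (318,337), with the peg showing through its hole, and the arm lies level beside the lid. I'll press and wiggle slightly, then release.

>>> send_rows([
  {"x":0,"y":-0.008,"z":0.01,"ax":0,"ay":0,"az":0,"jaw":-1},
  {"x":0.01,"y":-0.008,"z":0.01,"ax":0,"ay":0,"az":0,"jaw":-1},
  {"x":0.01,"y":-0.008,"z":0.01,"ax":0,"ay":0,"az":0,"jaw":-1},
  {"x":-0.01,"y":-0.008,"z":0.01,"ax":0,"ay":0,"az":0,"jaw":-1},
  {"x":-0.01,"y":-0.008,"z":0.01,"ax":0,"ay":0,"az":0,"jaw":-1},
  {"x":0,"y":-0.008,"z":0.01,"ax":0,"ay":0,"az":0,"jaw":-1},
  {"x":0,"y":-0.008,"z":0.01,"ax":0,"ay":0,"az":0,"jaw":-1},
  {"x":0,"y":-0.008,"z":0.01,"ax":0,"ay":0,"az":0,"jaw":-1},
  {"x":0,"y":-0.008,"z":0.01,"ax":0,"ay":0,"az":0,"jaw":-1},
  {"x":0,"y":-0.008,"z":0.01,"ax":0,"ay":0,"az":0,"jaw":-1},
])

```text
time: 11.75
tool_pos: [502.1, -160.2, 158.6]
tcp_rot: [3.136, 0.003, 1.617]
contact_force: [-2.2, -0.2, 17.8]
grip_width: 15.8
finger_force: 30.0
```

>>> send_rows([
  {"x":0,"y":-0.008,"z":-0.01,"ax":0,"ay":0,"az":0,"jaw":-1},
  {"x":0,"y":-0.008,"z":-0.012,"ax":0,"ay":0,"az":0,"jaw":0},
  {"x":0,"y":-0.008,"z":-0.012,"ax":0,"ay":0,"az":0,"jaw":0},
  {"x":0,"y":-0.008,"z":-0.012,"ax":0,"ay":0,"az":0,"jaw":0},
  {"x":0,"y":-0.008,"z":-0.1,"ax":0,"ay":0,"az":0,"jaw":0},
  {"x":0,"y":-0.008,"z":-0.3,"ax":0,"ay":0,"az":0,"jaw":0},
  {"x":0,"y":0,"z":-0.5,"ax":0,"ay":0,"az":0,"jaw":0},
  {"x":-0.1,"y":0.25,"z":-0.5,"ax":0,"ay":0,"az":0,"jaw":0},
  {"x":-0.24,"y":0.5,"z":-0.5,"ax":0,"ay":0,"az":0,"jaw":0},
  {"x":-0.24,"y":0.5,"z":-0.5,"ax":0,"ay":0,"az":0,"jaw":0},
])

```text
time: 13.0
tool_pos: [604.0, -204.4, 252.3]
tcp_rot: [-3.139, -0.001, 1.616]
contact_force: [-0.6, -0.1, -0.7]
grip_width: 45.7
finger_force: 0.0
```

```bash
python3 -c "
from h import *
b=bot.capture('side')[0][:,:,::-1];D=bot.capture('side')[1];P=cloud('side',D)
cv2.imwrite('pics/side5.png',b)
c=cv2.resize(b[140:260,320:440],None,fx=5,fy=5,interpolation=3);cv2.imwrite('pics/a5.png',c)
q=P[160:215,350:395].reshape(-1,3);k=q[(q[:,2]>170)&(q[:,2]<192)&(abs(q[:,0]-606)<40)&(abs(q[:,1]+203)<40)];print('knob cyl pts',len(k),k[:,:2].mean(0),k[:,:2].min(0),k[:,:2].max(0))
P0=cloud('top',np.load('pics/top0.npy'));q=P0[222:260,375:415].reshape(-1,3)
k=q[(q[:,2]>180)&(q[:,2]<205)];print('top knob',len(k),k.mean(0),k.min(0),k.max(0))
k=q[(q[:,2]>147)&(q[:,2]<158)];r=np.hypot(*(k[:,:2]-[606,-203]).T);k=k[r>44];print('collar',len(k),cv2.fitEllipse(k[:,:2].astype('f4')),k[:,:2].min(0),k[:,:2].max(0))
T=cv2.imread('pics/top0.png')
m=(T.max(2)<70).astype('u1');m[:222]=0;m[258:]=0;m[:,:375]=0;m[:,415:]=0
v,u=np.nonzero(m);print('dark',u.mean(),v.mean(),len(u))
h=cv2.cvtColor(T,cv2.COLOR_BGR2HSV);y=cv2.inRange(h,(22,120,80),(35,255,255));n,l,s,ce=cv2.connectedComponentsWithStats(y[222:260,375:415]);print('yellow',s[1:,4],[onz('top',375+a,222+bb,148).round(1) for a,bb in ce[1:]])
"
```

```text
knob cyl pts 67 [ 602.83628591 -197.80491948] [ 592.93632083 -213.06364885] [ 615.32631217 -190.63958738]
top knob 81 [ 609.92699378 -205.0901171   193.46396157] [ 596.33278466 -219.34767393  181.03656746] [ 623.93949422 -191.48058795  201.76567292]
collar 231 ((609.083984375, -205.02899169921875), (99.15715026855469, 100.57893371582031), 111.30011749267578) [ 556.98990535 -257.87906406] [ 661.12869337 -152.39053018]
dark 394.0549019607843 239.4156862745098 255
yellow [18 16] [array([ 617.6, -240.6,  148. ]), array([ 602.6, -170.9,  148. ])]
```

View pics/a5.png

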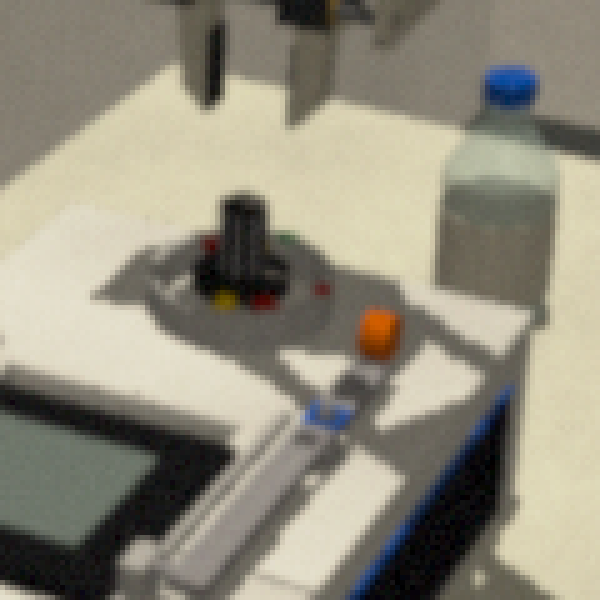

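The stay lies flat with the peg in the blue hole (327,415), the fingers are clear, and the knob stands at (243,240) in the crop.

>>> send_rows([
  {"x":-0.004,"y":0.027,"z":0.1,"ax":0,"ay":0,"az":0,"jaw":0},
  {"x":-0.004,"y":0.027,"z":0.2,"ax":0,"ay":0,"az":0,"jaw":0},
  {"x":-0.004,"y":0.027,"z":0.3,"ax":0,"ay":0,"az":0,"jaw":0},
  {"x":-0.004,"y":0.027,"z":0.36,"ax":0,"ay":0,"az":0,"jaw":0},
  {"x":-0.004,"y":0.027,"z":0.41,"ax":0,"ay":0,"az":0,"jaw":0},
  {"x":-0.004,"y":0.027,"z":0.41,"ax":0,"ay":0,"az":0,"jaw":0},
  {"x":-0.004,"y":0.027,"z":0.41,"ax":0,"ay":0,"az":0,"jaw":-1},
  {"x":-0.004,"y":0.027,"z":0.41,"ax":0,"ay":0,"az":0,"jaw":-1},
  {"x":-0.004,"y":0.027,"z":0.41,"ax":0,"ay":0,"az":0,"jaw":-1},
  {"x":-0.004,"y":0.027,"z":0.41,"ax":0,"ay":0,"az":0,"jaw":-1},
])

```text
time: 14.35
tool_pos: [608.7, -203.8, 174.4]
tcp_rot: [3.139, 0.001, 1.617]
contact_force: [4.9, 0.7, 1.1]
grip_width: 25.1
finger_force: 30.0
```

>>> send_rows([
  {"x":0,"y":0.004,"z":0.015,"ax":0,"ay":0,"az":0,"jaw":-1},
  {"x":0,"y":0.004,"z":0.03,"ax":0,"ay":0,"az":0,"jaw":-1},
  {"x":0,"y":0.004,"z":0.045,"ax":0,"ay":0,"az":0,"jaw":-1},
  {"x":0,"y":0.004,"z":0.06,"ax":0,"ay":0,"az":0,"jaw":-1},
  {"x":0,"y":0.004,"z":0.065,"ax":0,"ay":0,"az":0,"jaw":-1},
  {"x":0,"y":0.004,"z":0.065,"ax":0,"ay":0,"az":0,"jaw":-1},
  {"x":0,"y":0.004,"z":0.065,"ax":0,"ay":0,"az":0,"jaw":-1},
  {"x":0,"y":0.004,"z":0.065,"ax":0,"ay":0,"az":0,"jaw":-1},
  {"x":0,"y":0.004,"z":0.065,"ax":0,"ay":0,"az":0,"jaw":-1},
  {"x":0,"y":0.004,"z":0.065,"ax":0,"ay":0,"az":0,"jaw":-1},
])

```text
time: 15.6
tool_pos: [608.9, -203.8, 162.3]
tcp_rot: [3.14, 0.001, 1.617]
contact_force: [0.2, 0.7, 9.1]
grip_width: 25.5
finger_force: 30.0
```

>>> send_rows([
  {"x":0,"y":0,"z":0.01,"ax":0,"ay":0,"az":0,"jaw":-1},
  {"x":0,"y":0,"z":0.012,"ax":0,"ay":0,"az":-0.1,"jaw":-1},
  {"x":0,"y":0,"z":0.012,"ax":0,"ay":0,"az":-0.2,"jaw":-1},
  {"x":0,"y":0,"z":0.012,"ax":0,"ay":0,"az":-0.3,"jaw":-1},
  {"x":0,"y":0,"z":0.012,"ax":0,"ay":0,"az":-0.4,"jaw":-1},
  {"x":0,"y":0,"z":0.012,"ax":0,"ay":0,"az":-0.5,"jaw":-1},
  {"x":0,"y":0,"z":0.012,"ax":0,"ay":0,"az":-0.6,"jaw":-1},
  {"x":0,"y":0,"z":0.012,"ax":0,"ay":0,"az":-0.7,"jaw":-1},
  {"x":0,"y":0,"z":0.012,"ax":0,"ay":0,"az":-0.75,"jaw":-1},
  {"x":0,"y":0,"z":0.012,"ax":0,"ay":0,"az":-0.75,"jaw":-1},
])

```text
time: 16.85
tool_pos: [608.2, -204.5, 162.1]
tcp_rot: [-3.141, 0.003, 2.402]
contact_force: [-6.7, 1.4, 22.4]
grip_width: 25.2
finger_force: 30.0
```

```bash
python3 -c "
from h import *
o=bot.get_obs();print(o['moment'],o['joint_positions'].round(2),o['contact_force'])"
```

```text
[0.01322233 1.10090346 0.03167266] [-0.44  0.61  1.27 -0.    1.26 -1.27] [-6.6541825   1.3913792  22.40222517]
```

>>> send_rows([
  {"x":0,"y":0,"z":-0.004,"ax":0,"ay":0,"az":-0.1,"jaw":-1},
  {"x":0,"y":0,"z":-0.004,"ax":0,"ay":0,"az":-0.2,"jaw":-1},
  {"x":0,"y":0,"z":-0.004,"ax":0,"ay":0,"az":-0.3,"jaw":-1},
  {"x":0,"y":0,"z":-0.004,"ax":0,"ay":0,"az":-0.4,"jaw":-1},
  {"x":0,"y":0,"z":-0.004,"ax":0,"ay":0,"az":-0.5,"jaw":-1},
  {"x":0,"y":0,"z":-0.004,"ax":0,"ay":0,"az":-0.6,"jaw":-1},
  {"x":0,"y":0,"z":-0.004,"ax":0,"ay":0,"az":-0.66,"jaw":-1},
  {"x":0,"y":0,"z":-0.004,"ax":0,"ay":0,"az":-0.69,"jaw":-1},
  {"x":0,"y":0,"z":-0.004,"ax":0,"ay":0,"az":-0.69,"jaw":-1},
  {"x":0,"y":0,"z":-0.004,"ax":0,"ay":0,"az":-0.69,"jaw":-1},
])

```text
time: 18.1
tool_pos: [608.4, -205.2, 161.8]
tcp_rot: [-3.138, 0.002, 3.123]
contact_force: [-3.2, -2.1, 14.8]
grip_width: 25.0
finger_force: 30.0
```

```bash
python3 -c "
from h import *
o=bot.get_obs();print(o['moment'],o['joint_positions'].round(2),o['contact_force'])"
```

```text
[-0.33028824  0.41619819 -0.43504585] [-0.44  0.61  1.27 -0.    1.26 -2.  ] [-3.20614208 -2.10363702 14.77263194]
```

The moment of −0.43 N m shows the knob is against its end stop. Next I let it spring out while held, then open and lift.

>>> send_rows([
  {"x":0,"y":0,"z":-0.02,"ax":0,"ay":0,"az":0.02,"jaw":-1},
  {"x":0,"y":0,"z":-0.045,"ax":0,"ay":0,"az":0.02,"jaw":-1},
  {"x":0,"y":0,"z":-0.07,"ax":0,"ay":0,"az":0.02,"jaw":-1},
  {"x":0,"y":0,"z":-0.07,"ax":0,"ay":0,"az":0.02,"jaw":-1},
  {"x":0,"y":0,"z":-0.07,"ax":0,"ay":0,"az":0.02,"jaw":0},
  {"x":0,"y":0,"z":-0.07,"ax":0,"ay":0,"az":0.02,"jaw":0},
  {"x":0,"y":0,"z":-0.07,"ax":0,"ay":0,"az":0.02,"jaw":0},
  {"x":0,"y":0,"z":-0.25,"ax":0,"ay":0,"az":0.02,"jaw":0},
  {"x":0,"y":0,"z":-0.5,"ax":0,"ay":0,"az":0.02,"jaw":0},
  {"x":0,"y":0,"z":-0.75,"ax":0,"ay":0,"az":0.02,"jaw":0},
])

```text
time: 19.35
tool_pos: [608.3, -203.2, 310.2]
tcp_rot: [3.141, -0.001, 3.104]
contact_force: [0.9, -0.5, 0.3]
grip_width: 45.9
finger_force: 0.0
```

```bash
python3 -c "
from h import *
b=bot.capture('side')[0][:,:,::-1];t=bot.capture('top')[0][:,:,::-1]
c=cv2.resize(b[165:265,310:430],None,fx=4,fy=4,interpolation=3);c2=cv2.resize(t[205:285,345:425],None,fx=4,fy=5,interpolation=3)
cv2.imwrite('pics/a6.png',np.hstack([c,c2]))"
```

```text
(no output)
```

View pics/a6.png

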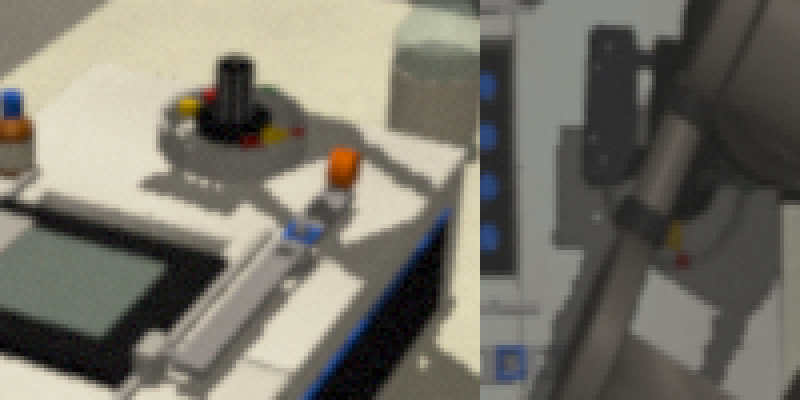

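The stay is flat on the peg at (302,232). The yellow lugs at (188,105) and (272,133) are now beyond the red teeth. I'll check the turn numerically and then hand in.

```bash
python3 -c "
from h import *
b,D=bot.capture('side');b=b[:,:,::-1]
def lug(I):
    y=cv2.inRange(cv2.cvtColor(I,cv2.COLOR_BGR2HSV),(20,130,80),(35,255,255))[175:215,345:395].copy();n,l,s,ce=cv2.connectedComponentsWithStats(y)
    for k in range(1,n):
        X=onz('side',345+ce[k][0],175+ce[k][1],149);print(s[k,4],X.round(1),np.degrees(np.arctan2(X[1]+205,X[0]-609.5)).round(1))
lug(cv2.imread('pics/side0.png'));print('now');lug(b)
for I in(cv2.imread('pics/side0.png'),b): 
    m=I[170:215,365:372].max(2).mean(1).astype(int);print(m[:24])
"
```

```text
20 [ 605.  -182.1  149. ] 101.2
now
21 [ 646.9 -214.1  149. ] -13.8
21 [ 574.8 -207.   149. ] -176.8
[201 203 202 203 204 204 204 197 163 107  76  54  35  35  39  38  40  38
  36  36  36  36  37  38]
[213 214 213 216 216 217 216 208 169 106  51  24  24  35  39  38  40  41
  40  38  35  38  37  38]
```

>>> send_rows([
  {"x":0,"y":0,"z":-0.1,"ax":0,"ay":0,"az":0,"jaw":0},
  {"x":0.15,"y":-0.15,"z":-0.2,"ax":0,"ay":0,"az":0,"jaw":0},
  {"x":0.35,"y":-0.3,"z":-0.2,"ax":0,"ay":0,"az":0,"jaw":0},
  {"x":0.55,"y":-0.45,"z":-0.2,"ax":0,"ay":0,"az":0,"jaw":0},
  {"x":0.75,"y":-0.6,"z":-0.2,"ax":0,"ay":0,"az":0,"jaw":0},
  {"x":0.95,"y":-0.75,"z":-0.2,"ax":0,"ay":0,"az":0,"jaw":0},
  {"x":1,"y":-0.9,"z":-0.2,"ax":0,"ay":0,"az":0,"jaw":0},
  {"x":1,"y":-1,"z":-0.2,"ax":0,"ay":0,"az":0,"jaw":0},
  {"x":1,"y":-1,"z":-0.2,"ax":0,"ay":0,"az":0,"jaw":0},
  {"x":1,"y":-1,"z":-0.2,"ax":0,"ay":0,"az":0,"jaw":0},
])

```text
time: 20.75
tool_pos: [401.1, -394.9, 348.2]
tcp_rot: [3.14, -0.001, 3.104]
contact_force: [-0.1, -0.7, -0.0]
grip_width: 46.1
finger_force: 0.0
```

```bash
python3 -c "
from h import *
t,d=bot.capture('top');t=t[:,:,::-1]
cv2.imwrite('pics/a7.png',cv2.resize(t[180:300,300:430],None,fx=5,fy=5,interpolation=3)[:600])
for I in(cv2.imread('pics/top0.png'),t):
    y=cv2.inRange(cv2.cvtColor(I,cv2.COLOR_BGR2HSV),(20,110,60),(36,255,255))[222:260,375:415].copy();n,l,s,ce=cv2.connectedComponentsWithStats(y)
    q=[onz('top',375+c[0],222+c[1],149) for c in ce[1:]];print(s[1:,4],np.round(q,1))
    if len(q)==2: v=q[0]-q[1];print(np.degrees(np.arctan2(v[1],v[0]))%180)
P=cloud('top',d)[222:260,375:415].reshape(-1,3);k=P[(P[:,2]>175)&(P[:,2]<210)];print(np.median(k[:,2]))
"
```

```text
[20 18] [[ 617.5 -239.8  149. ]
 [ 603.1 -171.5  149. ]]
101.90542133363897
[17 18] [[ 645.3 -207.1  149. ]
 [ 575.8 -201.9  149. ]]
175.7867956560934
194.59778700497768
```

View pics/a7.png

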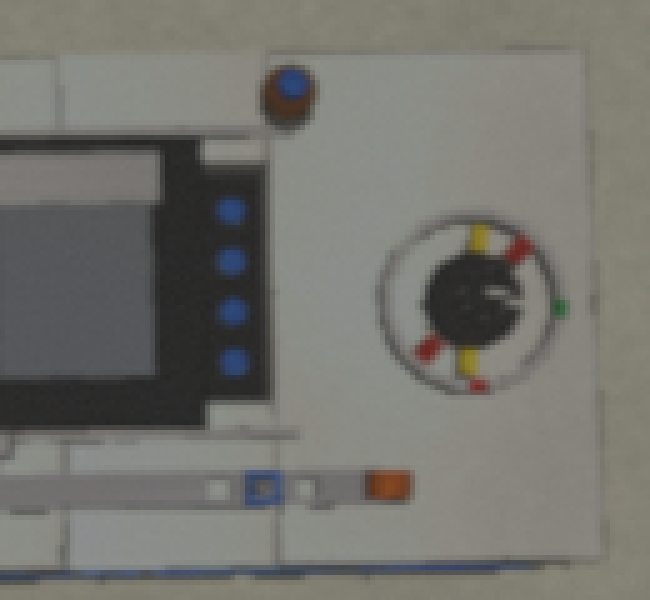

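The stay is correct, with the peg in the blue hole at (263,487). The lugs read about 74°, and the pointer at (500,293) falls short of the green mark at (560,307). The knob needs roughly 0.15 rad more, so I'll regrip and finish the turn.

>>> send_rows([
  {"x":-0.2,"y":0.2,"z":0,"ax":0,"ay":0,"az":0.12,"jaw":0},
  {"x":-0.4,"y":0.4,"z":0,"ax":0,"ay":0,"az":0.25,"jaw":0},
  {"x":-0.6,"y":0.6,"z":0,"ax":0,"ay":0,"az":0.38,"jaw":0},
  {"x":-0.8,"y":0.8,"z":0.1,"ax":0,"ay":0,"az":0.5,"jaw":0},
  {"x":-1,"y":0.985,"z":0.2,"ax":0,"ay":0,"az":0.62,"jaw":0},
  {"x":-1,"y":0.985,"z":0.4,"ax":0,"ay":0,"az":0.75,"jaw":0},
  {"x":-1,"y":0.985,"z":0.48,"ax":0,"ay":0,"az":0.75,"jaw":0},
  {"x":-1,"y":0.985,"z":0.48,"ax":0,"ay":0,"az":0.75,"jaw":0},
  {"x":-1,"y":0.985,"z":0.48,"ax":0,"ay":0,"az":0.75,"jaw":0},
  {"x":-1,"y":0.985,"z":0.48,"ax":0,"ay":0,"az":0.75,"jaw":0},
])

```text
time: 22.05
tool_pos: [608.7, -206.7, 254.5]
tcp_rot: [3.141, 0.002, 2.318]
contact_force: [-0.3, -0.4, 0.0]
grip_width: 46.2
finger_force: 0.0
```

```bash
python3 -c "
from h import *
go((609.5,-204.5,172))"
```

```text
from [ 608.7 -206.7  254.5] [3.141e+00 2.000e-03 2.318e+00] t 22.05 shift [0.007 0.01  0.413] az 0
```

>>> send_rows([
  {"x":0.007,"y":0.008,"z":0.12,"ax":0,"ay":0,"az":0,"jaw":0},
  {"x":0.007,"y":0.008,"z":0.24,"ax":0,"ay":0,"az":0,"jaw":0},
  {"x":0.007,"y":0.008,"z":0.34,"ax":0,"ay":0,"az":0,"jaw":0},
  {"x":0.007,"y":0.008,"z":0.41,"ax":0,"ay":0,"az":0,"jaw":0},
  {"x":0.007,"y":0.008,"z":0.41,"ax":0,"ay":0,"az":0,"jaw":0},
  {"x":0.007,"y":0.008,"z":0.41,"ax":0,"ay":0,"az":0,"jaw":-1},
  {"x":0.007,"y":0.008,"z":0.41,"ax":0,"ay":0,"az":0,"jaw":-1},
  {"x":0.007,"y":0.008,"z":0.41,"ax":0,"ay":0,"az":0,"jaw":-1},
  {"x":0.007,"y":0.008,"z":0.41,"ax":0,"ay":0,"az":0,"jaw":-1},
  {"x":0.007,"y":0.008,"z":0.41,"ax":0,"ay":0,"az":0,"jaw":-1},
])

```text
time: 23.3
tool_pos: [608.8, -204.8, 171.8]
tcp_rot: [3.141, 0.001, 2.318]
contact_force: [-0.8, -2.0, 4.1]
grip_width: 25.2
finger_force: 30.0
```

>>> send_rows([
  {"x":0,"y":0,"z":0,"ax":0,"ay":0,"az":0,"jaw":-1},
  {"x":0,"y":0,"z":0,"ax":0,"ay":0,"az":-0.04,"jaw":-1},
  {"x":0,"y":0,"z":0,"ax":0,"ay":0,"az":-0.08,"jaw":-1},
  {"x":0,"y":0,"z":0,"ax":0,"ay":0,"az":-0.1,"jaw":-1},
  {"x":0,"y":0,"z":0,"ax":0,"ay":0,"az":-0.1,"jaw":-1},
  {"x":0,"y":0,"z":0,"ax":0,"ay":0,"az":-0.1,"jaw":-1},
  {"x":0,"y":0,"z":0,"ax":0,"ay":0,"az":-0.1,"jaw":-1},
  {"x":0,"y":0,"z":0,"ax":0,"ay":0,"az":-0.1,"jaw":-1},
  {"x":0,"y":0,"z":0,"ax":0,"ay":0,"az":-0.1,"jaw":-1},
  {"x":0,"y":0,"z":0,"ax":0,"ay":0,"az":-0.1,"jaw":-1},
])

```text
time: 24.55
tool_pos: [608.4, -204.5, 171.0]
tcp_rot: [-3.141, -0.0, 2.423]
contact_force: [-4.4, -2.3, 4.1]
grip_width: 25.8
finger_force: 30.0
```

```bash
python3 -c "
from h import *
o=bot.get_obs();print(o['moment'],o['tcp_rot'])"
```

```text
[-0.27265241  0.7476084  -0.45075213] [-3.14120319e+00 -3.81679545e-04  2.42277093e+00]
```

>>> send_rows([
  {"x":0,"y":0,"z":0,"ax":0,"ay":0,"az":-0.05,"jaw":-1},
  {"x":0,"y":0,"z":0,"ax":0,"ay":0,"az":-0.1,"jaw":-1},
  {"x":0,"y":0,"z":0,"ax":0,"ay":0,"az":-0.12,"jaw":-1},
  {"x":0,"y":0,"z":0,"ax":0,"ay":0,"az":-0.12,"jaw":-1},
  {"x":0,"y":0,"z":0,"ax":0,"ay":0,"az":-0.12,"jaw":0},
  {"x":0,"y":0,"z":0,"ax":0,"ay":0,"az":-0.12,"jaw":0},
  {"x":0,"y":0,"z":0,"ax":0,"ay":0,"az":-0.12,"jaw":0},
  {"x":0,"y":0,"z":-0.2,"ax":0,"ay":0,"az":-0.12,"jaw":0},
  {"x":0,"y":0,"z":-0.45,"ax":0,"ay":0,"az":-0.12,"jaw":0},
  {"x":0,"y":0,"z":-0.7,"ax":0,"ay":0,"az":-0.12,"jaw":0},
])

```text
time: 25.8
tool_pos: [608.7, -204.2, 312.5]
tcp_rot: [3.141, 0.0, 2.549]
contact_force: [-0.0, -0.9, 0.3]
grip_width: 46.3
finger_force: 0.0
```

>>> send_rows([
  {"x":0,"y":-0.15,"z":0,"ax":0,"ay":0,"az":0,"jaw":0},
  {"x":0.03,"y":-0.35,"z":0,"ax":0,"ay":0,"az":0,"jaw":0},
  {"x":0.05,"y":-0.6,"z":0,"ax":0,"ay":0,"az":0,"jaw":0},
  {"x":0.05,"y":-0.8,"z":0,"ax":0,"ay":0,"az":0,"jaw":0},
  {"x":0.05,"y":-1,"z":0,"ax":0,"ay":0,"az":0,"jaw":0},
  {"x":0.3,"y":-1,"z":0,"ax":0,"ay":0,"az":0,"jaw":0},
  {"x":0.5,"y":-1,"z":0,"ax":0,"ay":0,"az":0,"jaw":0},
  {"x":0.5,"y":-1,"z":0,"ax":0,"ay":0,"az":0,"jaw":0},
  {"x":0.5,"y":-1,"z":0,"ax":0,"ay":0,"az":0,"jaw":0},
  {"x":0.5,"y":-1,"z":0,"ax":0,"ay":0,"az":0,"jaw":0},
])

```text
time: 27.05
tool_pos: [414.8, -314.9, 310.9]
tcp_rot: [-3.142, 0.0, 2.549]
contact_force: [-0.2, 0.4, -0.1]
grip_width: 45.9
finger_force: 0.0
```

```bash
python3 -c "
from h import *
t,d=bot.capture('top');t=t[:,:,::-1];cv2.imwrite('pics/top8.png',t)
for I in(cv2.imread('pics/top0.png'),t):
    H=cv2.cvtColor(I,cv2.COLOR_BGR2HSV)
    for nm,lo,hi,z in(('yel',(20,110,60),(36,255,255),149),('green',(50,90,40),(85,255,255),153),('red',(0,140,70),(4,255,255),150),('red2',(172,140,70),(180,255,255),150)):
        y=cv2.inRange(H,lo,hi)[222:262,375:418].copy();n,l,s,ce=cv2.connectedComponentsWithStats(y)
        q=[onz('top',375+c[0],222+c[1],z) for c in ce[1:]];print(nm,s[1:,4],[(x[:2].round(1).tolist(),np.degrees(np.arctan2(x[1]+205,x[0]-610)).round(1)) for x in q])
        if len(q)==2 and nm=='yel': v=q[0]-q[1];print(np.degrees(np.arctan2(v[1],v[0]))%180)
"
```

```text
yel [20 18] [([617.5, -239.8], np.float64(-77.9)), ([603.1, -171.5], np.float64(101.7))]
101.90542133363897
green [4] [([605.6, -253.7], np.float64(-95.2))]
red [ 9 10  1] [([639.2, -230.6], np.float64(-41.2)), ([581.6, -179.7], np.float64(138.3)), ([560.2, -207.7], np.float64(-176.9))]
red2 [] []
yel [18 18] [([644.9, -207.2], np.float64(-3.6)), ([575.8, -201.9], np.float64(174.9))]
175.64071729784152
green [5] [([606.4, -253.5], np.float64(-94.2))]
red [9 8 1] [([639.2, -230.6], np.float64(-41.2)), ([580.8, -179.2], np.float64(138.6)), ([560.2, -207.7], np.float64(-176.9))]
red2 [] []
```

The lugs read the same angle (175.6°) after the second firm turn against about 0.45 N m. So the knob is at its hard end stop, and it simply started about 0.15 rad past the red mark. I'm handing in.

```bash
python3 -c "
from plant import bot
print(bot.close_job())"
```

```text
the job is handed in; nothing more can be done
None
```

I handed the job in at about 27 s. The lid is held ajar with the blue hole fully down over the peg. After that I pushed the purge knob in, turned it past its safety stop to its end stop at the green mark, and let it spring back out. `close_job()` gave no verdict. That the knob is at its end rests on two firm turns stopping at the same angle. I judged it sprung out from its height, and did not touch the bottles or the tray.

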